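Pack up the sewing box: unhook the spool rack, break the lid stay, lower the lid

TASK

Pack up the sewing box: slide the spool rack along its keyhole slot until the brass stud comes free, lift it off and stand it upright, centred on the cork mat, and let go. Then press the red thumb pad of the lid stay to break the lock at its knuckle, and bring the lid down by its brass bar, gently and under control all the way, until it is fully shut. Leave the other things on the table where they are.

Things in the scene. Friction and masses are not known exactly. Their poses are not given: they have to be found in the camera images.
- sewing_box: Wooden sewing box, fixed: 180 (its x) x 240 (its y) x 95 mm high, walls 8 mm, open tray with its floor 50 mm above the table. Origin under its centre, z up. The lid is hinged along its +x rim (roughly to the robot's left) and stands open; the folding stay is outside its -y end, away from the robot. Reels and a small box lie along the hinge side of the tray, below the rim
- lid (a joint): Lid angle: 0 shut, 1.605 (92 degrees) as it stands, end stop 1.68. Lid 180 x 240 x 12 mm, about 0.6 kg. Hinge friction holds it above about 1.05 rad; lower than that it drops unless held all the way down. While the stay is locked it cannot be closed
- lid_hinge (a point): Middle of the lid's hinge line, which runs along the box's y axis at the top of its +x wall, 95 mm above the table. Its axes turn with the lid: x points from the lid's free edge to the hinge, y along the hinge line
- lid_bar (a point): Middle of the round brass bar (12 mm thick, 100 mm long, parallel to the hinge line) held 45 mm off the lid's free edge by two arms 92 mm apart; 225 mm from the hinge, 6 mm to its outer side. Highest point of the open lid; when shut it is in front of the box's -x wall, 101 mm above the table. It can turn between the fingers. Axes as lid_hinge
- stay_knuckle (a joint): Angle of the stay at its knuckle: 2.43 locked (just past straight, on a stop), 2.31 straight, falling as it folds, 0 when the lid is shut. It breaks by pressing the knuckle down with some newtons; 30 mm down brings it to about 1.6 and the lid to about 1.47 rad, where both stay; beyond about 50 mm the lid may drop
- thumb_pad (a point): Middle of the red thumb pad: pin 18 mm thick, 34 mm long along the box's y, sticking outward from the stay's knuckle. Locked, it is 0.140 m above the table, 76 mm to -x of the hinge line, 148 mm to -y of the box's centre. Pressed, it goes down in an arc of 86 mm radius about the stay's foot, on the rim 150 mm to -x of the hinge line. Two flat steel links, 86 mm each
- stud_head (a point): Top centre of the brass stud standing in the tray: head 16 mm diameter, 4 mm thick, on a shank 8 mm thick and 8 mm high (the rack's 5 mm plate is under the head)
- spool_rack: Loose wooden rack, 160 g: plate 56 x 5 mm, from x = -52 to +102 mm, two upright spools (27 mm wide, 55 mm high) and between them a dark grip fin. Origin: underside, at the narrow end of the keyhole slot, where the stud is at the start. The slot (12 mm wide) runs to a wide end (24 mm) centred at x = -30 mm: slide the rack 30 mm along its own +x, then lift
- rack_fin (a point): Grip point in the fin (30 mm along the rack's x, 12 mm thick along its y, top 80 mm above the underside); 57 mm along x from the rack's origin, 65 mm above the underside. Axes as the rack
- rack_mid (a point): Middle of the rack's underside, 25 mm along x from its origin
- cork_mat: Brown cork mat, fixed, 170 (x) x 130 (y) x 6 mm, on the robot's right. Origin under its centre
- white_case: Bystander: white plastic case 90 x 120 x 35 mm; origin under its centre
- mug: Bystander: white mug, 84 mm wide, 95 mm high, handle at its +y; origin under its centre
- tea_tin: Bystander: black tin with yellow label, 75 x 110 x 50 mm; origin under its centre
- thread_cone: Bystander: dark red thread cone, 64 mm wide at its foot, 120 mm high, standing beside the stay; origin under its centre
- marker: Bystander: red marker pen 130 mm long (its y) and 18 mm thick, lying in front of the box; origin near its middle, underneath
- button_jar: Bystander: amber jar with steel cap, 68 mm wide, 85 mm high; origin under its centre
- pin_tin: Bystander: flat round steel tin, 76 mm wide, 23 mm high; origin under its centre
There are look-alikes about, which are no part of the job. What is meant by the spool_rack is not green, and is the smaller of those in its own colour.

How it is judged:
By the outcome, as a careful person would: the job done as asked, in the order asked, and still so for the second after the job is handed in, with the robot touching nothing.
It also fails if it takes over 72 s, if anything falls off the work surface, if the arm or the gripper's body presses on something with over 40 N, if the wrist force passes 120 N, or if a joint passes its speed limit or range.

ROBOT

A 6-joint arm with a two-finger parallel gripper is mounted at the origin on the work surface. World frame = base frame: x ahead of the robot, y to its left, z up, the work surface at z = 0. Lengths are in m, angles in rad, forces in N, time in s.
With the tool pointing down it reaches from about 0.25 to 0.775 m from the base axis. Payload 4 kg.
Tool frame: the origin (TCP) lies at the very end of the fingers, on their centre line; the grasp point (between the pads) lies 19 mm behind it; z points along the fingers, y is the line along which they close (so a half turn about z gives the same grasp; the last joint's range is limited). The gripper opens to 85 mm and grips with 20 to 120 N. Pads are 22 mm wide; open, the fingers measure 114 mm over their backs; the gripper's body (76 mm by 85 mm) begins 54 mm behind the grasp point. The pads swing forward as they close: fully open they stand 13 mm farther back than shut.
Start: joints at [1.089, 0.087, 1.371, -0, 1.684, -0.103], TCP at [0.203, 0.511, 0.231] pointing down, gripper open.
Joint ranges: [-3.1, 3.1], [-0.76, 2.03], [0.27, 2.55], [-1.08, 4.22], [0.17, 2.65], [-2.57, 2.57]. Speed limits (rad/s): [2.79, 2.79, 3.14, 3.14, 3.14, 3.14].

INTERFACE

Orientations are given as a unit quaternion [w, x, y, z].
In Python, from station import state, camera, camera_model, finish_job gives the robot as it stands.
- The arm moves only by the tool send_rows, never from a script. Its argument "deltas" is one flat list of numbers, 7 for each row, row after row: the shift along the tool's x, y, z in m, then the turn, a rotation vector about the tool's x, y, z in rad, then the gripper command: -1 is shut, 1 is fully open, values between are in proportion. In form: [tx, ty, tz, ax, ay, az, grip, tx, ty, tz, ax, ay, az, grip, ...]. A call has 1 to 10 rows; each row is the pose to reach, as a shift and turn from the pose commanded when the call began, along the tool's axes at that moment; what a row does not reach only later rows make up. A row lasts 1/8 s, in which the tool goes at most 62.5 mm and 10.7 degrees, less where a joint would pass 70% of its speed; a pose out of reach is approached as far as the arm can. A call with a gripper value outside its range is refused whole. The fingers move at their own pace and stop on an object; the grip force is fixed at half the most. Time passes only in rows, so rows that repeat a pose let the fingers close. It gives the time, the measured TCP pose, the force, the opening and the grip force at its end, in the units of the state.
- state(): the state, without advancing time (a new reading comes with each control period).
- camera(name): name is "scene" or "top" or "wrist"; returns (picture, depth): 420x560x3 uint8, blue, green, red; 420x560 float32, m along the optical axis (not along the pixel's ray), 0 where there is no reading.
- camera_model(name): a dict with "fx", "fy", "cx", "cy" (pixels), "extrinsics" (4x4, takes a point from camera to world coordinates). Camera axes: x right, y up, looking along -z (the intrinsics and any distortion apply to the point x, -y, -z); pixel columns grow to the right and rows downward; lengths in m; the calibration is good to about 2 mm. A picture is of the moment at which its call begins: read the wrist's pose just before it. camera_model takes no time and is no camera call; for the wrist camera it gives the pose at the moment of the call.
- finish_job(): hands the job in; it is judged then, once.
The state is a dict: "t": time; "qpos": joint angles; "qd": joint speeds; "tau": joint torques, N m; "eef_pos": TCP position; "tcp_rot": TCP orientation; "wrist_force": force on the tool from outside, world axes, zero at the start; "wrist_torque": the same for the moment, N m; "grip_width": opening from 0.0 (shut) to 1.0 (fully open); "finger_force": force on a finger pad.
Only numpy, scipy, OpenCV 4.12 (cv2) and the standard library are available. Lean on these libraries where they do the work, as an engineer would, in place of code of your own. Each camera call takes 0.05 s, during which the arm holds its last target. There are 200 camera calls.

## Working session

There is one attempt and no reset: what is moved stays moved. The work goes in short steps, Python scripts to look and compute and a tool call to move; the robot and the scene stay as the last step left them, time stands still between calls to the robot, and variables do not carry over. Pictures are saved under pics/ and viewed, at most 10 in all, crops included, and the job is handed in when it is done.

Besides the shell and the picture viewer there is one more tool, called after ">>>" as a command line: name --argument value ..., lists and objects as JSON in quotes. send_rows: Moves the arm, as the interface text tells. Its arguments: {"type":"object","properties":{"deltas":{"type":"array","items":{"type":"number"}}},"required":["deltas"]}

```bash
mkdir -p pics; ls; cat > h.py <<'E'
import numpy as np,cv2
from station import state,camera,camera_model,finish_job
def cloud(n):
    m=camera_model(n);p,d=camera(n)
    v,u=np.mgrid[:420,:560]
    x=(u-m["cx"])/m["fx"]*d;y=(v-m["cy"])/m["fy"]*d
    P=np.stack([x,-y,-d,np.ones_like(d)],-1)@np.array(m["extrinsics"]).T
    P=P[...,:3];P[d==0]=np.nan
    return p,P
E
python3 - <<'E'
from h import *
for n in("scene","top"):
    p,P=cloud(n);cv2.imwrite(f"pics/{n}0.png",p);np.savez(f"{n}0.npz",p=p,P=P)
    print({k:v for k,v in camera_model(n).items()})
print(state())
E
```

```text
pics
{'fx': 515.0413215692237, 'fy': 515.0413215692237, 'cx': 287.61896647895253, 'cy': 209.31277348760304, 'extrinsics': array([[-0.20229371,  0.69483738, -0.69012917, -0.62237362],
       [-0.97930369, -0.13888839,  0.14722191,  0.26189166],
       [ 0.00644436,  0.70562811,  0.70855306,  1.22454748],
       [ 0.        ,  0.        ,  0.        ,  1.        ]])}
{'fx': 406.8568929927513, 'fy': 406.8568929927513, 'cx': 284.71839769099364, 'cy': 213.12171004895154, 'extrinsics': array([[ 5.13577261e-03,  9.80359735e-01, -1.97150740e-01,
         3.14762986e-01],
       [-9.99984903e-01,  5.42019624e-03,  9.03101227e-04,
         2.30918636e-02],
       [ 1.95395978e-03,  1.97143125e-01,  9.80372771e-01,
         1.02474948e+00],
       [ 0.00000000e+00,  0.00000000e+00,  0.00000000e+00,
         1.00000000e+00]])}
{'t': 0.1, 'qpos': array([ 1.08889399e+00,  8.78900936e-02,  1.37213178e+00, -4.06187388e-05,
        1.68360706e+00, -1.03095452e-01]), 'qd': array([-0.00214999, -0.00379177, -0.00042087, -0.0002957 , -0.0011858 ,
       -0.00106512]), 'tau': array([ 2.49043282e-03, -3.53013217e+01, -3.14219928e+01, -9.95733672e-05,
        7.87766010e-03, -4.30023283e-05]), 'eef_pos': array([0.20319681, 0.51059355, 0.23023672]), 'tcp_rot': array([-2.74251495e-04,  1.88275168e-01,  9.82115789e-01, -9.80716684e-04]), 'wrist_force': array([-0.48451055,  0.32619796,  0.49577963]), 'wrist_torque': array([ 0.03853505, -0.05549972, -0.0015656 ]), 'finger_force': 0.0, 'grip_width': 0.9970652925830198}
```

View pics/top0.png

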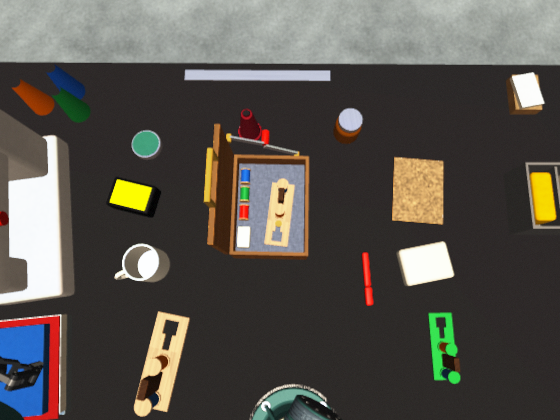

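View pics/scene0.png

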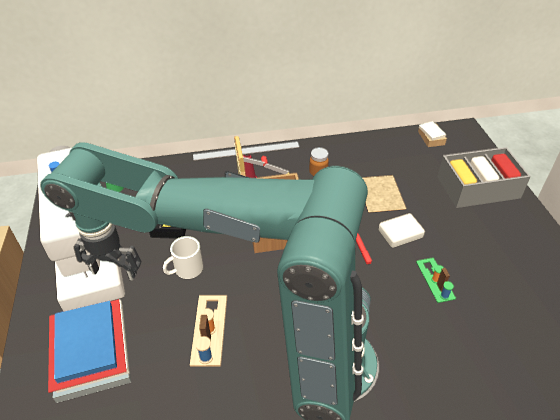

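```bash
python3 - <<'E'
from h import *
z=np.load("top0.npz");p=z["p"];P=z["P"]
cv2.imwrite("pics/crop1.png",cv2.resize(p[90:265,190:370],None,fx=4,fy=4,interpolation=cv2.INTER_CUBIC)[:, :800][:600])
cv2.imwrite("pics/crop1.png",cv2.resize(p[95:265,195:365],(600,600),interpolation=cv2.INTER_CUBIC))
for u,v in[(235,158),(306,158),(234,252),(306,252),(270,157),(270,253),(307,200),(283,193),(276,228),(272,240),(213,170),(208,178),(266,137),(228,137),(298,153),(394,158),(443,160),(393,222),(442,222),(217,130),(212,240),(349,118),(366,280)]:
    print(u,v,P[v,u].round(4))
E
```

```text
235 158 [0.6368 0.1424 0.092 ]
306 158 [ 0.637  -0.0281  0.0944]
234 252 [0.4102 0.1375 0.0967]
306 252 [ 0.4116 -0.027   0.0924]
270 157 [0.6402 0.0584 0.091 ]
270 253 [0.4085 0.0554 0.0958]
307 200 [ 0.5343 -0.0301  0.0912]
283 193 [0.5423 0.0264 0.1255]
276 228 [0.4734 0.0431 0.0525]
272 240 [0.4442 0.0525 0.0519]
213 170 [0.5496 0.1608 0.2737]
208 178 [0.5191 0.16   0.3236]
266 137 [0.6683 0.066  0.1478]
228 137 [0.6552 0.1481 0.1789]
298 153 [ 0.6505 -0.009   0.0916]
394 158 [ 6.710e-01 -2.658e-01  1.000e-04]
443 160 [ 0.6678 -0.397  -0.0047]
393 222 [ 0.4988 -0.2545  0.0023]
442 222 [ 0.4993 -0.3792  0.0035]
217 130 [0.6326 0.1567 0.271 ]
212 240 [0.414  0.1571 0.2746]
349 118 [ 0.7448 -0.1356  0.0845]
366 280 [ 0.3517 -0.1781  0.0144]
```

View pics/crop1.png

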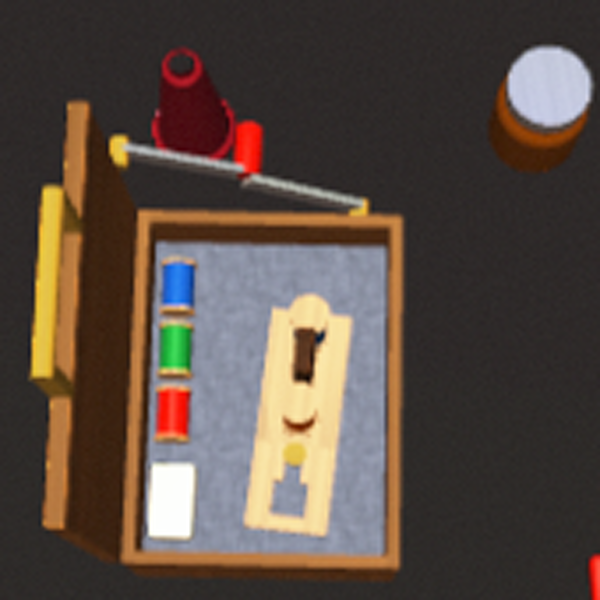

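Three racks: green (443,347), big tan on the table (162,360) and a smaller tan one on the brass stud in the box (280,212). The last fits: it isn't green, it is the smaller tan one, and the crop shows the stud at about (278,224) with the keyhole's wide end on the robot's side. Its fin is near (281,195) and the red pad near (265,137).

```bash
python3 - <<'E'
from h import *
z=np.load("top0.npz");p=z["p"];P=z["P"]
X,Y,Z=P[...,0],P[...,1],P[...,2]
hsv=cv2.cvtColor(p,cv2.COLOR_BGR2HSV);H,S,V=[hsv[...,i].astype(int) for i in range(3)]
v,u=np.mgrid[:420,:560]
def rect(m,n):
    c=P[m][:,:2].astype(np.float32);c=c[~np.isnan(c).any(1)]
    r=cv2.minAreaRect(c*1000);print(n,len(c),[np.round(a,1) for a in r],np.nanmedian(Z[m]).round(4), cv2.boxPoints(r).round(0).tolist())
rect((Z>.087)&(Z<.1)&(u>225)&(u<312)&(v>152)&(v<258)&(abs(H-12)<8)&(S>90),"rim")
ins=(u>252)&(u<300)&(v>165)&(v<252)
tan=ins&(abs(H-17)<8)&(S>60)&(V>150)
rect(tan&(Z<.063),"plate")
rect(ins&(Z>.118),"fin");rect(ins&(Z>.122)&(V<120),"fin2")
rect(ins&(Z>.095)&(Z<.112)&tan,"spooltops")
m=(u>380)&(u<455)&(v>145)&(v<235)&(S>60)&(V>90)&(abs(H-15)<10);rect(m,"mat")
red=(u>255)&(u<275)&(v>122)&(v<150)&(V>170)&((H<8)|(H>172))&(S>180);rect(red,"pad")
rect((u>195)&(u<218)&(v>140)&(v<210)&(Z>.3),"bar")
rect((u>195)&(u<235)&(v>110)&(v<255)&(Z>.2)&(Z<.29),"lidtop")
# stud
st=ins&(v>218)&(v<231)&(abs(H-25)<6)&(S>110);rect(st,"stud")
print(hsv[224,278],hsv[235,262])
E
```

```text
rim 1316 [array([526.2,  58.3]), array([181. , 245.6]), np.float64(89.0)] 0.0934 [[402.0, -30.0], [647.0, -34.0], [651.0, 147.0], [405.0, 151.0]]
plate 1039 [array([501.6,  37.2]), array([ 75.1, 192.8]), np.float64(75.5)] 0.0537 [[399.0, 25.0], [585.0, -23.0], [604.0, 49.0], [418.0, 98.0]]
fin 72 [array([539.2,  32.1]), array([30.2, 11.4]), np.float64(0.3)] 0.1282 [[524.0, 38.0], [524.0, 26.0], [554.0, 26.0], [554.0, 38.0]]
fin2 60 [array([539.3,  31.4]), array([10.3, 30.1]), np.float64(85.6)] 0.1282 [[524.0, 27.0], [554.0, 25.0], [555.0, 35.0], [525.0, 38.0]]
spooltops 201 [array([539.7,  32.2]), array([24.6, 84.6]), np.float64(83.6)] 0.104 [[496.0, 25.0], [580.0, 15.0], [583.0, 40.0], [499.0, 49.0]]
mat 3268 [array([ 585.6, -323.6]), array([134.6, 176.5]), np.float64(85.3)] 0.004 [[492.0, -384.0], [668.0, -398.0], [679.0, -264.0], [503.0, -249.0]]
pad 88 [array([703.8,  77.8]), array([101.7,  26.3]), np.float64(8.1)] 0.1456 [[652.0, 84.0], [655.0, 58.0], [756.0, 72.0], [752.0, 98.0]]
bar 405 [array([526. , 160.8]), array([ 12.8, 101.2]), np.float64(89.1)] 0.3231 [[475.0, 155.0], [576.0, 154.0], [577.0, 166.0], [476.0, 168.0]]
lidtop 1523 [array([525.2, 158.5]), array([ 15.4, 239.8]), np.float64(89.0)] 0.2642 [[405.0, 153.0], [645.0, 149.0], [645.0, 164.0], [405.0, 168.0]]
stud 38 [array([485.1,  38.2]), array([14.5, 16.4]), np.float64(89.6)] 0.0593 [[477.0, 31.0], [493.0, 31.0], [493.0, 45.0], [477.0, 46.0]]
[ 23 167 229] [114  38 170]
```

```bash
cat >> h.py <<'E'
from scipy.spatial.transform import Rotation as R
def Rdown(yawy,tilt=None):
    "tool down, tool y at world angle yawy (deg)"
    a=np.radians(yawy);y=np.array([np.cos(a),np.sin(a),0]);z=np.array([0,0,-1.])
    return R.from_matrix(np.stack([np.cross(y,z),y,z],1))
def delta(pos,Rt=None):
    s=state();q=s["tcp_rot"];R0=R.from_quat([q[1],q[2],q[3],q[0]])
    d=R0.inv().apply(np.array(pos)-s["eef_pos"])
    w=(R0.inv()*Rt).as_rotvec() if Rt is not None else np.zeros(3)
    return d.round(4),w.round(4)
E
python3 - <<'E'
from h import *
for p in [(.203,.511,.45),(.54,.031,.45),(.54,.031,.2)]: print(delta(p,Rdown(83.6)))
E
```

```text
(array([ 4.000e-04, -1.000e-04, -2.198e-01]), array([-0.002 , -0.0004, -0.2671]))
(array([-0.4902, -0.3215, -0.2192]), array([-0.002 , -0.0004, -0.2671]))
(array([-0.4903, -0.321 ,  0.0308]), array([-0.002 , -0.0004, -0.2671]))
```

>>> send_rows --deltas '[0,0,-0.06,0,0,0,0,0,0,-0.12,0,0,0,0,0,0,-0.18,0,0,0,0,0,0,-0.22,0,0,-0.1,0,-0.05,-0.032,-0.22,0,0,-0.267,0,-0.1,-0.065,-0.22,0,0,-0.267,0,-0.15,-0.098,-0.22,0,0,-0.267,0,-0.2,-0.131,-0.22,0,0,-0.267,0,-0.25,-0.164,-0.22,0,0,-0.267,0,-0.3,-0.197,-0.22,0,0,-0.267,0]'

```text
t: 1.35
eef_pos: [0.41, 0.2153, 0.4509]
tcp_rot: [-0.0, 0.056, 0.998, -0.0]
wrist_force: [0.7, 1.1, 0.4]
grip_width: 0.497
finger_force: 0.0
```

```bash
python3 - <<'E'
from h import *
print(state()["eef_pos"],state()["qpos"].round(2),state()["grip_width"])
for p in [(.54,.031,.45),(.54,.031,.2)]: print(delta(p,Rdown(83.6)))
E
```

```text
[0.41000002 0.21531507 0.45087946] [ 0.36 -0.04  1.07  0.    2.12 -1.1 ] 0.49660355265461986
(array([-0.1497, -0.1687,  0.0008]), array([-0.0001, -0.0004,  0.0001]))
(array([-0.1498, -0.1687,  0.2508]), array([-0.0001, -0.0004,  0.0001]))
```

>>> send_rows --deltas '[-0.04,-0.045,0,0,0,0,0,-0.08,-0.09,0,0,0,0,0,-0.115,-0.13,0,0,0,0,0,-0.15,-0.169,0,0,0,0,0,-0.15,-0.169,0.06,0,0,0,0,-0.15,-0.169,0.12,0,0,0,0,-0.15,-0.169,0.18,0,0,0,0,-0.15,-0.169,0.21,0,0,0,0,-0.15,-0.169,0.21,0,0,0,0]'

```text
t: 2.48
eef_pos: [0.5375, 0.0324, 0.2373]
tcp_rot: [-0.004, 0.056, 0.998, -0.0]
wrist_force: [0.1, 0.6, 1.0]
grip_width: 0.5
finger_force: 0.0
```

```bash
python3 - <<'E'
from h import *
s=state();p,P=cloud("wrist");cv2.imwrite("pics/w1.png",p)
np.savez("w1.npz",p=p,P=P)
print(s["eef_pos"],s["qpos"].round(2))
m=(P[...,2]>.122)&(P[...,2]<.136)
c=(P[m][:,:2]*1000).astype(np.float32)
c=c[(abs(c[:,0]-540)<40)&(abs(c[:,1]-32)<30)];print(len(c),cv2.minAreaRect(c))
print(delta((.54,.031,.096),Rdown(83.6)))
E
```

```text
[0.53754559 0.03241665 0.23732341] [-0.05  0.07  1.38  0.    1.7  -1.5 ]
587 ((540.6092529296875, 31.42884635925293), (11.7427396774292, 29.28938102722168), 83.70759582519531)
(array([-0.0016, -0.0013,  0.1444]), array([-0.0001, -0.0027, -0.0001]))
```

View pics/w1.png

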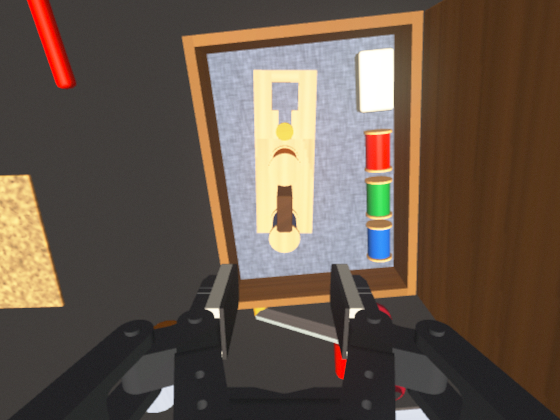

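>>> send_rows --deltas '[-0.002,0,0.04,0,-0.002,0,0,-0.003,0,0.08,0,-0.002,0,0,-0.003,0,0.11,0,-0.002,0,0,-0.003,0,0.13,0,-0.002,0,0,-0.003,0,0.139,0,-0.002,0,0,-0.003,0,0.139,0,-0.002,0,0,-0.003,0,0.139,0,-0.002,0,-1,-0.003,0,0.139,0,-0.002,0,-1,-0.003,0,0.139,0,-0.002,0,-1,-0.003,0,0.139,0,-0.002,0,-1]'

```text
t: 3.78
eef_pos: [0.5436, 0.0319, 0.104]
tcp_rot: [0.003, 0.056, 0.998, -0.0]
wrist_force: [-1.0, -0.1, 5.0]
grip_width: 0.128
finger_force: 61.2
```

>>> send_rows --deltas '[0,0,0,0,0,0,-0.2,0,0,-0.004,0,0,0,-0.2,0.003,0,-0.004,0,0,0,-0.2,0.003,0,0.003,0,0,0,-0.2,0.003,0,0.006,0,0,0,-0.2,0.003,0,0.006,0,0,0,-0.2]'

```text
t: 4.53
eef_pos: [0.539, 0.0324, 0.0955]
tcp_rot: [0.0, 0.056, 0.998, -0.0]
wrist_force: [-0.3, -0.8, -0.2]
grip_width: 0.4
finger_force: 0.0
```

>>> send_rows --deltas '[-0.001,0,0,0,0,0,-1,-0.001,0,0,0,0,0,-1,-0.001,0,0,0,0,0,-1,-0.001,0,0,0,0,0,-1,-0.001,0,0,0,0,0,-1]'

```text
t: 5.15
eef_pos: [0.5408, 0.0322, 0.0965]
tcp_rot: [0.001, 0.056, 0.998, -0.0]
wrist_force: [1.3, 0.2, -0.3]
grip_width: 0.134
finger_force: 59.6
```

>>> send_rows --deltas '[-0.006,0,-0.001,0,0,0,-1,-0.012,0,-0.001,0,0,0,-1,-0.018,0,-0.001,0,0,0,-1,-0.024,0,-0.001,0,0,0,-1,-0.03,0,-0.001,0,0,0,-1,-0.03,0,-0.001,0,0,0,-1,-0.03,0,-0.001,0,0,0,-1]'

```text
t: 6.02
eef_pos: [0.5702, 0.0289, 0.0972]
tcp_rot: [0.001, 0.056, 0.998, 0.0]
wrist_force: [-0.0, 0.3, -2.1]
grip_width: 0.127
finger_force: 59.4
```

```bash
python3 - <<'E'
from h import *
s=state();p,P=cloud("wrist");cv2.imwrite("pics/w2.png",p)
print(s["eef_pos"],s["wrist_force"])
E
```

```text
[0.57017349 0.02892917 0.0972497 ] [-0.00245208  0.32627173 -2.10034867]
```

View pics/w2.png

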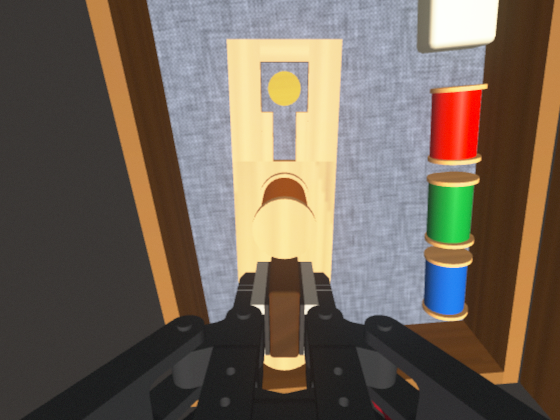

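The stud (284,88) sits in the middle of the wide end, so I can lift.

>>> send_rows --deltas '[0,0,-0.01,0,0,0,-1,0,0,-0.025,0,0,0,-1,0,0,-0.05,0,0,0,-1,0,0,-0.08,0,0,0,-1,0,0,-0.11,0,0,0,-1,0,0,-0.13,0,0,0,-1,0,0,-0.13,0,0,0,-1]'

```text
t: 6.95
eef_pos: [0.5714, 0.0289, 0.2313]
tcp_rot: [0.005, 0.056, 0.998, 0.0]
wrist_force: [0.3, -0.4, -2.1]
grip_width: 0.133
finger_force: 59.4
```

```bash
python3 - <<'E'
from h import *
p,P=cloud("top");X,Y,Z=P[...,0],P[...,1],P[...,2]
hsv=cv2.cvtColor(p,cv2.COLOR_BGR2HSV);H,S,V=[hsv[...,i].astype(int) for i in range(3)]
m=(X>.45)&(X<.72)&(Y>-.42)&(Y<-.22)&(Z>.0)&(Z<.03)&(S>60)&(V>60)&(abs(H-15)<12)
m=cv2.morphologyEx(m.astype(np.uint8),cv2.MORPH_OPEN,np.ones((5,5)))>0
c=(P[m][:,:2]*1000).astype(np.float32);print(len(c),cv2.minAreaRect(c),c.mean(0))
m=cv2.moments(cv2.findContours(m.astype(np.uint8),0,2)[0][0]);print(m["m10"]/m["m00"],m["m01"]/m["m00"])
s=state();print(s["eef_pos"],s["wrist_force"])
print(delta((.6175,-.326,.2),Rdown(85.4)))
E
```

```text
3042 ((582.93603515625, -321.147216796875), (130.3389434814453, 170.2503204345703), 85.45332336425781) [ 579.6184  -320.89163]
417.2962272675928 191.33553597650513
[0.57054002 0.02893799 0.22913082] [-0.53329776  0.15827599 -2.33340191]
(array([-0.0861, -0.3475,  0.0295]), array([ 0.0002,  0.0053, -0.0315]))
```

>>> send_rows --deltas '[-0.01,-0.04,0,0,0,0,-1,-0.02,-0.085,0,0,0,0,-1,-0.03,-0.13,0,0,0.003,-0.01,-1,-0.042,-0.175,0,0,0.003,-0.02,-1,-0.054,-0.22,0,0,0.003,-0.031,-1,-0.065,-0.265,0,0,0.003,-0.031,-1,-0.075,-0.31,0,0,0.003,-0.031,-1,-0.083,-0.346,0.01,0,0.003,-0.031,-1,-0.083,-0.346,0.06,0,0.003,-0.031,-1,-0.083,-0.346,0.1,0,0.003,-0.031,-1]'

```text
t: 8.25
eef_pos: [0.6129, -0.3244, 0.1236]
tcp_rot: [-0.002, 0.041, 0.999, 0.001]
wrist_force: [-0.6, 0.2, -1.7]
grip_width: 0.131
finger_force: 59.3
```

```bash
cat > rk.py <<'E'
from h import *
p,P=cloud("wrist");s=state();q=s["tcp_rot"]
X,Y,Z=P[...,0],P[...,1],P[...,2]
print(s["eef_pos"],s["wrist_force"],R.from_quat([q[1],q[2],q[3],q[0]]).as_matrix().round(3).tolist())
print(delta((.6149,-.3236,.0525),Rdown(85.4)))
cv2.imwrite("pics/w3.png",p)
# plate plane (visible near end) in world
v,u=np.mgrid[:420,:560]
m=(v>50)&(v<150)&(u>230)&(u<340)&(Z>s["eef_pos"][2]-.06)&(Z<s["eef_pos"][2]-.03)
c=P[m];c=c[~np.isnan(c).any(1)]
A=np.c_[c[:,:2]-c[:,:2].mean(0),np.ones(len(c))];print(len(c),c.mean(0),np.linalg.lstsq(A,c[:,2],rcond=None)[0])
E
python3 rk.py
```

```text
[ 0.60995236 -0.32214827  0.11595946] [-0.42599237  1.80152206 -7.58880748] [[-0.997, 0.082, -0.015], [0.081, 0.997, 0.009], [0.015, 0.008, -1.0]]
(array([-0.006 , -0.0015,  0.0634]), array([ 0.0078, -0.0154, -0.0014]))
7532 [ 0.53317211 -0.3174676   0.08204728] [-0.00459888  0.00176416  0.08204728]
```

>>> send_rows --deltas '[0,0,0.01,0,0,0,-1,0,0,0.02,0,0,0,-1,0,0,0.03,0,0,0,-1,0,0,0.03,0,0,0,-1,0,0,0.03,0,0,0,-1]'

```text
t: 8.93
eef_pos: [0.6145, -0.3244, 0.0984]
tcp_rot: [0.0, 0.04, 0.999, -0.0]
wrist_force: [-0.6, 0.2, -2.0]
grip_width: 0.131
finger_force: 59.3
```

```bash
python3 rk.py
```

```text
[ 0.61452734 -0.32438378  0.09851617] [ 0.34282303 -0.69519342 -1.75428835] [[-0.997, 0.081, 0.0], [0.081, 0.997, -0.001], [-0.0, -0.001, -1.0]]
(array([-0.0003,  0.0008,  0.046 ]), array([-0.0007,  0.0005, -0.0004]))
7520 [ 0.53496697 -0.31763519  0.05646067] [-0.00021455 -0.00043029  0.05646067]
```

>>> send_rows --deltas '[0,0.001,0.012,0,0,0,-1,0,0.001,0.024,0,0,0,-1,0,0.001,0.034,0,0,0,-1,0,0.001,0.041,0,0,0,-1,0,0.001,0.044,0,0,0,-1,0,0.001,0.0455,0,0,0,-1,0,0.001,0.0455,0,0,0,-1,0,0.001,0.0455,0,0,0,-1]'

```text
t: 9.98
eef_pos: [0.6145, -0.3234, 0.0526]
tcp_rot: [0.0, 0.04, 0.999, -0.0]
wrist_force: [-1.1, -0.2, 1.6]
grip_width: 0.134
finger_force: 59.6
```

Light contact (the load changed from −2 N to +1.6 N). Now I release it and rise.

>>> send_rows --deltas '[0,0,0,0,0,0,-0.4,0,0,0,0,0,0,-0.2,0,0,0,0,0,0,-0.2,0,0,-0.02,0,0,0,-0.2,0,0,-0.05,0,0,0,-0.2,0,0,-0.1,0,0,0,-0.2,0,0,-0.15,0,0,0,-0.2,0,0,-0.2,0,0,0,-0.2,0,0,-0.23,0,0,0,-0.2,0,0,-0.23,0,0,0,-1]'

```text
t: 11.22
eef_pos: [0.6154, -0.3238, 0.2882]
tcp_rot: [0.004, 0.04, 0.999, -0.002]
wrist_force: [-0.7, 0.6, -0.5]
grip_width: 0.202
finger_force: 0.0
```

```bash
python3 - <<'E'
from h import *
p,P=cloud("wrist");s=state();X,Y,Z=P[...,0],P[...,1],P[...,2]
m=(Z>.078)&(Z<.1)&(abs(X-.61)<.05)&(abs(Y+.32)<.05);c=(P[m][:,:2]*1000).astype(np.float32);print("fin",len(c),cv2.minAreaRect(c),np.median(Z[m]))
p,P=cloud("top");np.savez("top2.npz",p=p,P=P);X,Y,Z=P[...,0],P[...,1],P[...,2]
hsv=cv2.cvtColor(p,cv2.COLOR_BGR2HSV);H,S,V=[hsv[...,i].astype(int) for i in range(3)]
red=(abs(X-.68)<.04)&(abs(Y-.07)<.05)&(Z>.125)&(Z<.16)&((H<6)|(H>174))&(S>180)
red=red&(V>150)
c=(P[red]*1000);print("pad",len(c),c.mean(0),c.min(0),c.max(0))
m=(Z>.3)&(abs(X-.526)<.08)&(abs(Y-.16)<.03);c=(P[m]*1000).astype(np.float32);print("bar",cv2.minAreaRect(np.ascontiguousarray(c[:,:2])),c[:,2].max(),c.mean(0))
cv2.imwrite("pics/crop2.png",np.hstack([cv2.resize(p[95:265,195:365],(450,450)),cv2.resize(p[140:235,380:460],(350,450))]))
print(s["eef_pos"],s["qpos"].round(2))
E
```

```text
fin 344 ((614.5601806640625, -324.31756591796875), (11.459474563598633, 29.277896881103516), 85.28196716308594) 0.08525514410476043
pad 95 [671.58642214  68.84111756 144.64962605] [653.79005152  61.4662953  137.29032653] [686.36066677  78.18683013 149.93286241]
bar ((525.617919921875, 160.71958923339844), (12.765359878540039, 100.5411376953125), 88.95645141601562) 327.1644 [523.3155  160.13277 321.71622]
[ 0.61473246 -0.32343118  0.28454094] [-0.57  0.42  0.86 -0.    1.86 -2.06]
```

View pics/crop2.png

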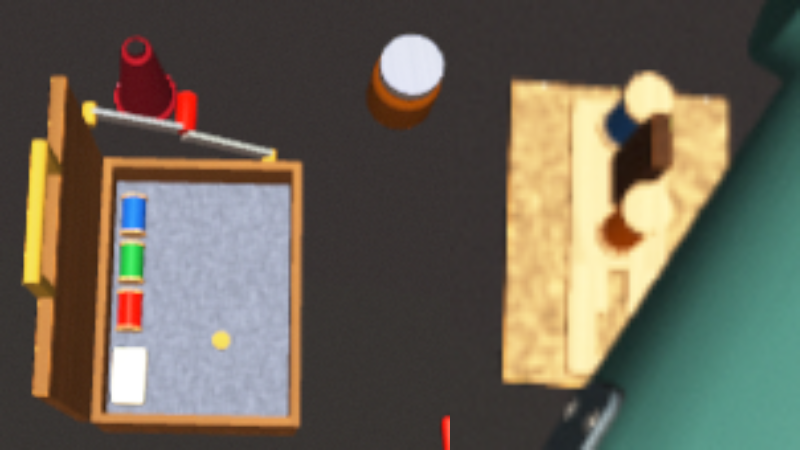

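```bash
python3 - <<'E'
from h import *
z=np.load("top0.npz");p=z["p"];P=z["P"];X,Y,Z=P[...,0],P[...,1],P[...,2]
v,u=np.mgrid[:420,:560]
m=(u>235)&(u<263)&(v>104)&(v<142)&(X>.66)&(Y>.08)
for a,b in((.02,.05),(.05,.08),(.08,.11),(.108,.13)):
    k=m&(Z>a)&(Z<b);print(a,k.sum(),P[k].min(0).round(3) if k.any() else 0,P[k].max(0).round(3) if k.any() else 0)
c=np.array([.6800,.0705])
for t,pos in((0,(.68,.07,.30)),(15,(.68,.07,.165)),(0,(.68,.07,.165))):
    a=np.radians(t)
    # lean body toward -y: rotate world about x
    Rt=R.from_rotvec([a,0,0])*Rdown(90); print(Rt.as_matrix()[:,2].round(2)); print(delta(pos,Rt)); Rt=R.from_rotvec([a,0,0])*Rdown(0.01);print(delta(pos,Rt))
E
```

```text
0.02 121 [0.718 0.093 0.02 ] [0.749 0.14  0.05 ]
0.05 110 [0.72  0.096 0.051] [0.747 0.137 0.08 ]
0.08 125 [0.725 0.101 0.08 ] [0.757 0.134 0.11 ]
0.108 53 [0.729 0.105 0.108] [0.755 0.129 0.117]
[ 0.  0. -1.]
(array([-0.0338,  0.3971, -0.0182]), array([ 0.0001, -0.001 , -0.0808]))
(array([-0.0338,  0.3971, -0.0182]), array([-7.0000e-04, -8.0000e-04,  1.4898e+00]))
[-0.    0.26 -0.97]
(array([-0.034 ,  0.3971,  0.1168]), array([-0.2615,  0.0096, -0.0805]))
(array([-0.034 ,  0.3971,  0.1168]), array([-0.1956,  0.2105,  1.4805]))
[ 0.  0. -1.]
(array([-0.034 ,  0.3971,  0.1168]), array([ 0.0001, -0.001 , -0.0808]))
(array([-0.034 ,  0.3971,  0.1168]), array([-7.0000e-04, -8.0000e-04,  1.4898e+00]))
```

>>> send_rows --deltas '[-0.004,0.05,0,-0.05,0,-0.02,-1,-0.008,0.1,0,-0.1,0,-0.04,-1,-0.013,0.15,0,-0.15,0,-0.06,-1,-0.017,0.2,0,-0.2,0,-0.08,-1,-0.021,0.25,0,-0.26,0.01,-0.08,-1,-0.026,0.3,0,-0.26,0.01,-0.08,-1,-0.03,0.345,0,-0.26,0.01,-0.08,-1,-0.034,0.39,0.03,-0.26,0.01,-0.08,-1,-0.034,0.39,0.08,-0.26,0.01,-0.08,-1,-0.034,0.39,0.08,-0.26,0.01,-0.08,-1]'

```text
t: 12.58
eef_pos: [0.6751, 0.0637, 0.1922]
tcp_rot: [-0.009, 0.001, 0.991, 0.13]
wrist_force: [-0.4, 0.3, -0.8]
grip_width: -0.001
finger_force: 0.0
```

```bash
python3 - <<'E'
from h import *
p,P=cloud("wrist");cv2.imwrite("pics/w4.png",p);s=state()
Rt=R.from_rotvec([np.radians(15),0,0])*Rdown(90)
print(s["eef_pos"],s["qpos"].round(2),s["wrist_force"])
for q in((.678,.068,.155),(.678,.072,.135),(.678,.079,.119),(.678,.079,.11)):print(delta(q,Rt))
E
```

```text
[0.67736238 0.06310024 0.19696553] [-0.11  0.39  1.09  0.26  1.69 -1.66] [ 0.82681228 -0.05811104  0.55357546]
(array([-0.0011, -0.0061,  0.0418]), array([-0.0004, -0.0102, -0.0032]))
(array([-0.0013, -0.0074,  0.0622]), array([-0.0004, -0.0102, -0.0032]))
(array([-0.0015, -0.0048,  0.0794]), array([-0.0004, -0.0102, -0.0032]))
(array([-0.0016, -0.0071,  0.0881]), array([-0.0004, -0.0102, -0.0032]))
```

View pics/w4.png

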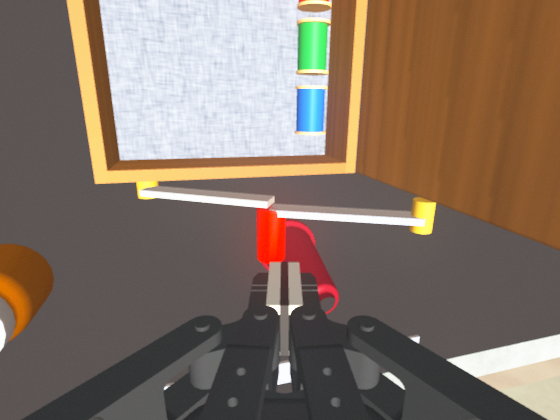

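>>> send_rows --deltas '[0,-0.004,0.02,0,-0.01,0,-1,0,-0.005,0.035,0,-0.01,0,-1,0,-0.005,0.042,0,-0.01,0,-1,0,-0.0055,0.045,0,-0.01,0,-1,0,-0.006,0.048,0,-0.01,0,-1,0,-0.006,0.05,0,-0.01,0,-1,0,-0.006,0.05,0,-0.01,0,-1]'

```text
t: 13.5
eef_pos: [0.6797, 0.0699, 0.1522]
tcp_rot: [0.005, 0.001, 0.992, 0.13]
wrist_force: [0.4, 0.1, 0.1]
grip_width: 0.002
finger_force: 0.0
```

>>> send_rows --deltas '[0.001,-0.001,0.003,0,-0.005,0,-1,0.002,-0.0005,0.006,0,-0.005,0,-1,0.002,0.0004,0.0085,0,-0.005,0,-1,0.002,0.001,0.011,0,-0.005,0,-1,0.002,0.0015,0.014,0,-0.005,0,-1,0.002,0.0018,0.0165,0,-0.005,0,-1,0.002,0.002,0.019,0,-0.005,0,-1,0.002,0.0025,0.022,0,-0.005,0,-1]'

```text
t: 14.5
eef_pos: [0.6781, 0.0776, 0.1317]
tcp_rot: [0.008, 0.001, 0.992, 0.129]
wrist_force: [0.1, -2.1, 2.5]
grip_width: 0.001
finger_force: 1.6
```

```bash
cat > lk.py <<'E'
from h import *
s=state();print(s["eef_pos"],s["wrist_force"])
p,P=cloud("top");X,Y,Z=P[...,0],P[...,1],P[...,2]
m=(Z>.305)&(Z<.335)&(X>.47)&(X<.58)&(Y>.05)&(Y<.2)
hsv=cv2.cvtColor(p,cv2.COLOR_BGR2HSV);m&=(abs(hsv[...,0].astype(int)-24)<6)&(hsv[...,1]>100)
c=P[m]*1000
if m.sum()>20:
    print("bar",len(c),cv2.minAreaRect(np.ascontiguousarray(c[:,:2]).astype(np.float32)),c[:,2].max(),c.mean(0))
else: print("no bar",m.sum())
hl=(Z>.2)&(Z<.29)&(X>.4)&(X<.65)&(Y>.05)&(Y<.2);c=P[hl]*1000
print("lid",len(c),np.percentile(c,[2,98],axis=0).round(1) if len(c) else 0)
cv2.imwrite("pics/last.png",p)
E
python3 lk.py
```

```text
[0.67806669 0.07760786 0.13172452] [ 0.0718512  -2.06574489  2.45686364]
bar 331 ((525.6766967773438, 154.159423828125), (11.099628448486328, 100.62042999267578), 89.05574035644531) 327.4604612622359 [525.14995099 153.88636195 323.35277772]
lid 1335 [[406.9 146.8 202.9]
 [639.4 160.3 278.3]]
```

>>> send_rows --deltas '[0,0.0003,0.003,0,-0.01,0,-1,0,0.0005,0.006,0,-0.01,0,-1,0,0.0005,0.009,0,-0.01,0,-1,0,0.0003,0.0115,0,-0.01,0,-1,0,0,0.014,0,-0.01,0,-1,0,0,0.014,0,-0.01,0,-1]'

```text
t: 15.3
eef_pos: [0.6782, 0.0816, 0.1179]
tcp_rot: [0.012, 0.002, 0.991, 0.13]
wrist_force: [0.1, -4.3, 3.1]
grip_width: 0.003
finger_force: 2.1
```

```bash
python3 lk.py
```

```text
[0.67818809 0.08157769 0.11786668] [ 0.05269396 -4.34338834  3.09707318]
bar 326 ((524.6915893554688, 127.57292175292969), (10.92875862121582, 100.119384765625), 88.7444839477539) 326.2753142931861 [524.00589159 127.19195509 322.74891769]
lid 596 [[405.4 126.5 206.2]
 [641.2 143.3 279.6]]
```

>>> send_rows --deltas '[0,-0.003,-0.01,0,0,0,-1,0,-0.006,-0.04,0,0,0,-1,0,-0.008,-0.09,0,0,0,-1,0,-0.008,-0.14,0,0,0,-1,0,-0.008,-0.19,0,0,0,-1,0,-0.008,-0.24,0,0,0,-1,0,-0.008,-0.29,0,0,0,-0.2,0,-0.008,-0.31,0,0,0,-0.2,0,-0.008,-0.31,0,0,0,-0.2]'

```text
t: 16.48
eef_pos: [0.6705, -0.0056, 0.4173]
tcp_rot: [0.014, 0.001, 0.991, 0.13]
wrist_force: [-0.9, 0.5, 0.2]
grip_width: 0.399
finger_force: 0.0
```

```bash
python3 lk.py; python3 - <<'E'
from h import *
for q in((.525,.1276,.43),(.525,.1276,.35),(.525,.1276,.3)):print(delta(q,Rdown(89.1)))
E
```

```text
[ 0.67054141 -0.0056489   0.41734238] [-0.91930969  0.48787173  0.1548671 ]
bar 323 ((525.1156005859375, 127.46623229980469), (11.01672649383545, 100.03569793701172), 88.90267181396484) 326.6660392975479 [524.16819738 127.17505541 322.81436645]
lid 595 [[405.4 126.4 206. ]
 [641.  143.1 280.8]]
(array([0.1459, 0.1324, 0.0165]), array([0.2613, 0.0222, 0.0129]))
(array([0.1478, 0.1118, 0.0938]), array([0.2613, 0.0222, 0.0129]))
(array([0.1489, 0.0989, 0.1421]), array([0.2613, 0.0222, 0.0129]))
```

>>> send_rows --deltas '[0.04,0.035,0.004,0.06,0.005,0.003,-0.2,0.08,0.07,0.008,0.13,0.01,0.006,-0.2,0.115,0.105,0.012,0.2,0.016,0.01,-0.2,0.146,0.132,0.0165,0.261,0.022,0.013,-0.2,0.146,0.132,0.0165,0.261,0.022,0.013,-0.2,0.147,0.121,0.056,0.261,0.022,0.013,-0.2,0.148,0.112,0.094,0.261,0.022,0.013,-0.2,0.148,0.112,0.094,0.261,0.022,0.013,-0.2,0.148,0.112,0.094,0.261,0.022,0.013,-0.2]'

```text
t: 17.65
eef_pos: [0.5254, 0.1271, 0.3505]
tcp_rot: [0.0, 0.009, 1.0, -0.0]
wrist_force: [-0.5, -0.0, 0.6]
grip_width: 0.402
finger_force: 0.0
```

```bash
python3 - <<'E'
from h import *
p,P=cloud("wrist");cv2.imwrite("pics/w5.png",p);s=state();X,Y,Z=P[...,0],P[...,1],P[...,2]
hsv=cv2.cvtColor(p,cv2.COLOR_BGR2HSV)
m=(Z>.30)&(Z<.335)&(abs(hsv[...,0].astype(int)-24)<6)&(hsv[...,1]>100);c=P[m]*1000
if len(c): print(len(c),cv2.minAreaRect(np.ascontiguousarray(c[:,:2]).astype(np.float32)),c[:,2].max())
print(s["eef_pos"],s["wrist_force"],s["qpos"].round(2))
for q in((.525,.1276,.35),(.525,.1276,.3)):print(delta(q,Rdown(89.1)))
E
```

```text
3646 ((526.5827026367188, 128.5641632080078), (13.707836151123047, 100.56041717529297), 88.92511749267578) 326.60259001097427
[0.52566819 0.12725141 0.3518538 ] [ 0.12783991 -0.58804137 -0.02076162] [ 0.13  0.07  1.15 -0.    1.92 -1.42]
(array([0.0007, 0.0003, 0.0019]), array([ 0.    ,  0.0032, -0.0016]))
(array([0.0008, 0.0003, 0.0519]), array([ 0.    ,  0.0032, -0.0016]))
```

View pics/w5.png

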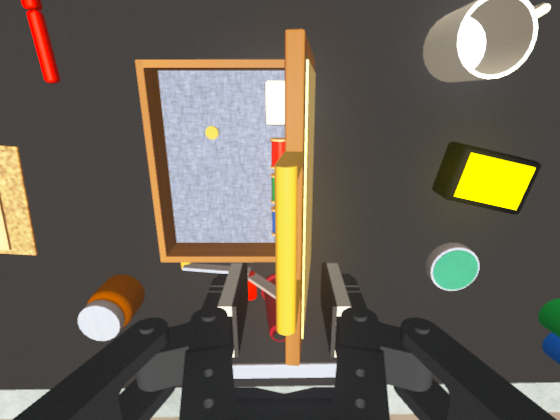

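>>> send_rows --deltas '[0,0.0005,0.02,0,0,0,-0.2,0,0.0005,0.04,0,0,0,-0.2,0,0.0005,0.05,0,0,0,-0.2,0,0.0005,0.05,0,0,0,-0.2,0,0.0005,0.05,0,0,0,-1,0,0.0005,0.05,0,0,0,-1,0,0.0005,0.05,0,0,0,-1,0,0.0005,0.05,0,0,0,-1]'

```text
t: 18.7
eef_pos: [0.5254, 0.128, 0.3016]
tcp_rot: [0.002, 0.008, 1.0, -0.0]
wrist_force: [0.7, 0.0, 5.3]
grip_width: 0.114
finger_force: 58.7
```

```bash
cat > arc.py <<'E'
from h import *
import sys
s=state();e=s["eef_pos"];q=s["tcp_rot"];print(e,s["wrist_force"],s["grip_width"])
R0=R.from_quat([q[1],q[2],q[3],q[0]])
hy,hz,r=.1475,.095,.2251
b=e+np.array([0,0,.019]);f=np.arctan2(b[2]-hz,hy-b[1]);print("phi",f,"r",np.hypot(b[2]-hz,hy-b[1]))
r0=np.hypot(b[2]-hz,hy-b[1])
for fi in eval(sys.argv[1]):
    rr=r
    y,z=hy-rr*np.cos(fi),hz+rr*np.sin(fi)
    w=np.array([.016*(y-b[1]),y-b[1],z-b[2]])
    print(round(fi,3),R0.inv().apply(w).round(4).tolist())
E
python3 arc.py "np.arange(1.45,.6,-.05)"
```

```text
[0.52538807 0.12801798 0.30156982] [0.73252138 0.04324703 5.32170902] 0.11395499845418389
phi 1.4846421090931725 r 0.2264095696995973
1.45 [0.0, -0.0076, 0.0021]
1.4 [-0.0, -0.0188, 0.0037]
1.35 [-0.0, -0.0298, 0.0059]
1.3 [-0.0, -0.0407, 0.0087]
1.25 [-0.0, -0.0515, 0.012]
1.2 [0.0, -0.0621, 0.0158]
1.15 [0.0, -0.0725, 0.0201]
1.1 [0.0, -0.0826, 0.025]
1.05 [0.0, -0.0925, 0.0303]
1.0 [0.0, -0.1022, 0.0362]
0.95 [0.0001, -0.1115, 0.0425]
0.9 [0.0001, -0.1205, 0.0493]
0.85 [0.0001, -0.1291, 0.0565]
0.8 [0.0001, -0.1374, 0.0641]
0.75 [0.0001, -0.1452, 0.0721]
0.7 [0.0002, -0.1527, 0.0806]
0.65 [0.0002, -0.1597, 0.0894]
```

>>> send_rows --deltas '[0,-0.0038,0,0,0,0,-1,0,-0.0076,0.0008,0,0,0,-1,0,-0.0132,0.0016,0,0,0,-1,0,-0.0188,0.0024,0,0,0,-1,0,-0.0243,0.0035,0,0,0,-1,0,-0.0298,0.0046,0,0,0,-1,0,-0.0353,0.006,0,0,0,-1,0,-0.0407,0.0074,0,0,0,-1,0,-0.0515,0.0107,0,0,0,-1,0,-0.0515,0.0107,0,0,0,-1]'

```text
t: 19.95
eef_pos: [0.5245, 0.0749, 0.2893]
tcp_rot: [0.001, 0.009, 1.0, -0.001]
wrist_force: [3.0, -2.8, 4.3]
grip_width: 0.113
finger_force: 62.4
```

```bash
python3 arc.py "np.arange(1.225,.75,-.025)"
```

```text
[0.52445161 0.0749121  0.28927321] [ 2.97703027 -2.82674467  4.25754062] 0.11258417047009792
phi 1.2427426126726782 r 0.22528751291897814
1.225 [-0.0, -0.0037, 0.0015]
1.2 [-0.0, -0.009, 0.0035]
1.175 [-0.0, -0.0142, 0.0056]
1.15 [-0.0, -0.0193, 0.0079]
1.125 [-0.0001, -0.0244, 0.0102]
1.1 [-0.0001, -0.0295, 0.0127]
1.075 [-0.0001, -0.0345, 0.0154]
1.05 [-0.0001, -0.0394, 0.0181]
1.025 [-0.0001, -0.0442, 0.021]
1.0 [-0.0001, -0.049, 0.024]
0.975 [-0.0001, -0.0537, 0.0271]
0.95 [-0.0001, -0.0583, 0.0303]
0.925 [-0.0001, -0.0628, 0.0337]
0.9 [-0.0001, -0.0673, 0.0371]
0.875 [-0.0001, -0.0716, 0.0407]
0.85 [-0.0001, -0.0759, 0.0444]
0.825 [-0.0001, -0.08, 0.0481]
0.8 [-0.0002, -0.0841, 0.052]
0.775 [-0.0002, -0.0881, 0.056]
0.75 [-0.0002, -0.092, 0.0601]
```

>>> send_rows --deltas '[0,-0.004,0.0015,0,0,0,-1,-0.001,-0.009,0.0035,0,0,0,-1,-0.001,-0.0142,0.0056,0,0,0,-1,-0.001,-0.0193,0.0079,0,0,0,-1,-0.001,-0.0244,0.0102,0,0,0,-1,-0.001,-0.0295,0.0127,0,0,0,-1,-0.001,-0.0345,0.0154,0,0,0,-1,-0.001,-0.0394,0.0181,0,0,0,-1,-0.001,-0.0442,0.021,0,0,0,-1,-0.001,-0.049,0.024,0,0,0,-1]'

```text
t: 21.2
eef_pos: [0.5237, 0.0272, 0.2652]
tcp_rot: [-0.0, 0.008, 1.0, -0.0]
wrist_force: [-1.1, 0.6, 5.7]
grip_width: 0.115
finger_force: 64.3
```

```bash
python3 arc.py "np.arange(1.,.65,-.025)"
```

```text
[0.52369773 0.02719481 0.26515999] [-1.10058607  0.6203702   5.72016647] 0.11486231626437139
phi 1.0043281043324919 r 0.22417590791308534
1.0 [-0.0, -0.0013, -0.0003]
0.975 [-0.0, -0.006, 0.0028]
0.95 [-0.0, -0.0106, 0.0061]
0.925 [-0.0, -0.0152, 0.0094]
0.9 [-0.0, -0.0196, 0.0128]
0.875 [-0.0, -0.024, 0.0164]
0.85 [-0.0, -0.0283, 0.0201]
0.825 [-0.0001, -0.0324, 0.0238]
0.8 [-0.0001, -0.0365, 0.0277]
0.775 [-0.0001, -0.0405, 0.0317]
0.75 [-0.0001, -0.0444, 0.0357]
0.725 [-0.0001, -0.0482, 0.0399]
0.7 [-0.0001, -0.0519, 0.0442]
0.675 [-0.0001, -0.0554, 0.0485]
```

>>> send_rows --deltas '[0,-0.004,0.0015,0,0,0,-1,0,-0.0083,0.0044,0,0,0,-1,0,-0.0129,0.0077,0,0,0,-1,0,-0.0174,0.0111,0,0,0,-1,0,-0.0218,0.0146,0,0,0,-1,0,-0.0261,0.0182,0,0,0,-1,0,-0.0304,0.022,0,0,0,-1,0,-0.0345,0.0257,0,0,0,-1,0,-0.0385,0.0297,0,0,0,-1,0,-0.0424,0.0337,0,0,0,-1]'

```text
t: 22.45
eef_pos: [0.5232, -0.0154, 0.2307]
tcp_rot: [-0.001, 0.009, 1.0, -0.001]
wrist_force: [-5.4, 0.6, 0.6]
grip_width: 0.117
finger_force: 63.1
```

```bash
python3 arc.py "np.arange(.775,.45,-.025)"
```

```text
[ 0.52315071 -0.01541609  0.23070763] [-5.40326536  0.5953259   0.60728744] 0.11663495952476051
phi 0.7595605566843803 r 0.2246688706997587
0.775 [0.0, 0.0021, -0.0028]
0.75 [-0.0, -0.0018, 0.0013]
0.725 [-0.0, -0.0056, 0.0054]
0.7 [-0.0, -0.0092, 0.0097]
0.675 [-0.0, -0.0128, 0.0141]
0.65 [-0.0, -0.0163, 0.0185]
0.625 [-0.0, -0.0196, 0.023]
0.6 [-0.0001, -0.0228, 0.0276]
0.575 [-0.0001, -0.026, 0.0323]
0.55 [-0.0001, -0.029, 0.0371]
0.525 [-0.0001, -0.0318, 0.0419]
0.5 [-0.0001, -0.0346, 0.0468]
0.475 [-0.0001, -0.0372, 0.0518]
```

>>> send_rows --deltas '[0.0005,-0.0018,0.0014,0,0,0,-1,0.001,-0.0056,0.0054,0,0,0,-1,0.0015,-0.0092,0.0097,0,0,0,-1,0.002,-0.0128,0.0141,0,0,0,-1,0.002,-0.0163,0.0185,0,0,0,-1,0.002,-0.0196,0.023,0,0,0,-1,0.002,-0.0228,0.0276,0,0,0,-1,0.002,-0.026,0.0323,0,0,0,-1,0.002,-0.029,0.0371,0,0,0,-1,0.002,-0.0318,0.0419,0,0,0,-1]'

```text
t: 23.7
eef_pos: [0.5227, -0.0468, 0.19]
tcp_rot: [0.002, 0.008, 1.0, -0.0]
wrist_force: [4.7, 3.2, 0.2]
grip_width: 0.119
finger_force: 61.3
```

```bash
python3 arc.py "np.arange(.525,.2,-.025)"
```

```text
[ 0.52265434 -0.0467503   0.18995474] [4.70417022 3.20752562 0.19422623] 0.11878785858362338
phi 0.5305370841903367 r 0.22520848721684836
0.525 [0.0, -0.0005, 0.0011]
0.5 [0.0, -0.0033, 0.006]
0.475 [0.0, -0.0059, 0.011]
0.45 [0.0001, -0.0084, 0.016]
0.425 [0.0001, -0.0108, 0.0211]
0.4 [0.0001, -0.0131, 0.0263]
0.375 [0.0001, -0.0152, 0.0315]
0.35 [0.0002, -0.0172, 0.0368]
0.325 [0.0002, -0.0191, 0.0421]
0.3 [0.0002, -0.0208, 0.0474]
0.275 [0.0002, -0.0224, 0.0528]
0.25 [0.0003, -0.0238, 0.0583]
0.225 [0.0003, -0.0252, 0.0637]
```

>>> send_rows --deltas '[0,-0.0025,0.004,0,0,0,-1,-0.001,-0.005,0.0088,0,0,0,-1,-0.001,-0.0072,0.0135,0,0,0,-1,-0.001,-0.0096,0.0186,0,0,0,-1,-0.001,-0.0119,0.0237,0,0,0,-1,-0.001,-0.0141,0.0289,0,0,0,-1,-0.001,-0.0162,0.0341,0,0,0,-1,-0.001,-0.0181,0.0394,0,0,0,-1,-0.001,-0.0199,0.0447,0,0,0,-1,-0.001,-0.0208,0.0474,0,0,0,-1]'

```text
t: 24.95
eef_pos: [0.5223, -0.0681, 0.1421]
tcp_rot: [0.001, 0.009, 1.0, -0.001]
wrist_force: [5.9, 1.2, 1.3]
grip_width: 0.112
finger_force: 59.2
```

```bash
python3 arc.py "np.arange(.3,-.01,-.025)"
```

```text
[ 0.52226786 -0.06809158  0.1420719 ] [5.92553648 1.23994793 1.25370403] 0.11228163422618027
phi 0.29738004568645704 r 0.2254888616026226
0.3 [-0.0, 0.0005, -0.0005]
0.275 [0.0, -0.001, 0.0049]
0.25 [0.0, -0.0025, 0.0104]
0.225 [0.0, -0.0038, 0.0159]
0.2 [0.0, -0.005, 0.0214]
0.175 [0.0, -0.006, 0.0269]
0.15 [0.0001, -0.0069, 0.0324]
0.125 [0.0001, -0.0077, 0.038]
0.1 [0.0001, -0.0083, 0.0436]
0.075 [0.0001, -0.0088, 0.0492]
0.05 [0.0001, -0.0092, 0.0548]
0.025 [0.0001, -0.0094, 0.0605]
-0.0 [0.0001, -0.0094, 0.0661]
```

>>> send_rows --deltas '[-0.001,-0.001,0.0045,0,0,0,-1,-0.001,-0.0022,0.009,0,0,0,-1,-0.0015,-0.0032,0.0135,0,0,0,-1,-0.0015,-0.0043,0.018,0,0,0,-1,-0.0015,-0.0052,0.0225,0,0,0,-1,-0.0015,-0.006,0.027,0,0,0,-1,-0.0015,-0.0068,0.0315,0,0,0,-1,-0.0015,-0.0074,0.0355,0,0,0,-1,-0.0015,-0.008,0.0395,0,0,0,-1,-0.0015,-0.0083,0.0436,0,0,0,-1]'

```text
t: 26.2
eef_pos: [0.5222, -0.0763, 0.098]
tcp_rot: [-0.001, 0.009, 1.0, -0.001]
wrist_force: [-3.9, -4.6, 1.6]
grip_width: 0.117
finger_force: 60.9
```

```bash
python3 arc.py "np.arange(.1,-.01,-.0125)"
```

```text
[ 0.52218516 -0.0762576   0.09802135] [-3.92723438 -4.63623323  1.64664781] 0.1171410765903447
phi 0.0981001675611065 r 0.22483861897845428
0.1 [0.0, -0.0002, -0.0005]
0.088 [-0.0, -0.0005, 0.0024]
0.075 [-0.0, -0.0007, 0.0052]
0.063 [-0.0, -0.0009, 0.008]
0.05 [-0.0, -0.001, 0.0108]
0.038 [-0.0, -0.0012, 0.0136]
0.025 [-0.0, -0.0013, 0.0164]
0.013 [-0.0, -0.0013, 0.0192]
0.0 [-0.0, -0.0013, 0.022]
```

>>> send_rows --deltas '[0.0005,-0.0002,0.002,0,0,0,-1,0.0005,-0.0004,0.004,0,0,0,-1,0.0005,-0.0005,0.006,0,0,0,-1,0.0005,-0.0006,0.008,0,0,0,-1,0.0005,-0.0007,0.01,0,0,0,-1,0.0005,-0.0008,0.012,0,0,0,-1,0.0005,-0.0009,0.0135,0,0,0,-1,0.0005,-0.0009,0.0145,0,0,0,-1,0.0005,-0.0009,0.0155,0,0,0,-1,0.0005,-0.0009,0.0155,0,0,0,-1]'

```text
t: 27.45
eef_pos: [0.5222, -0.0771, 0.0828]
tcp_rot: [-0.0, 0.008, 1.0, -0.001]
wrist_force: [-2.8, -3.9, -0.3]
grip_width: 0.114
finger_force: 61.7
```

>>> send_rows --deltas '[0,0,0.0005,0,0,0,-1,0,0,0.001,0,0,0,-1,0,0,0.0015,0,0,0,-1,0,0,0.002,0,0,0,-1,0,0,0.002,0,0,0,-1]'

```text
t: 28.08
eef_pos: [0.5222, -0.0772, 0.0827]
tcp_rot: [0.0, 0.008, 1.0, -0.001]
wrist_force: [-6.2, -2.9, 7.4]
grip_width: 0.116
finger_force: 62.3
```

>>> send_rows --deltas '[0,0,0,0,0,0,-0.6,0,0,0,0,0,0,-0.4,0,0,0,0,0,0,-0.3,0,0,0,0,0,0,-0.3,0,0,-0.015,0,0,0,-0.3,0,0,-0.04,0,0,0,-0.3,0,0,-0.08,0,0,0,-0.3,0,0,-0.13,0,0,0,-0.3,0,-0.05,-0.16,0,0,0,-0.3,0,-0.09,-0.18,0,0,0,-0.3]'

```text
t: 29.32
eef_pos: [0.5215, -0.1679, 0.2652]
tcp_rot: [0.003, 0.008, 1.0, -0.001]
wrist_force: [0.3, -0.1, -0.7]
grip_width: 0.351
finger_force: 0.0
```

>>> send_rows --deltas '[0.06,0,-0.02,0,0,0,-0.3,0.1,0,-0.03,0,0,0,-0.3,0.1,0,-0.03,0,0,0,-0.3,0.1,0,-0.03,0,0,0,-0.3]'

```text
t: 29.82
eef_pos: [0.4213, -0.165, 0.2919]
tcp_rot: [0.001, 0.008, 1.0, -0.001]
wrist_force: [0.4, -0.6, -0.6]
grip_width: 0.349
finger_force: 0.0
```

```bash
python3 - <<'E'
from h import *
print(state()["eef_pos"],state()["wrist_force"])
p,P=cloud("top");cv2.imwrite("pics/end.png",p);X,Y,Z=P[...,0],P[...,1],P[...,2]
m=(X>.42)&(X<.63)&(Y>-.02)&(Y<.14)&(Z>.09)&(Z<.2);c=P[m]
A=np.c_[c[:,:2]-c[:,:2].mean(0),np.ones(len(c))];print(len(c),c.mean(0),np.linalg.lstsq(A,c[:,2],rcond=None)[0])
E
```

```text
[ 0.42129297 -0.16503049  0.29194072] [ 0.44136508 -0.59495921 -0.58266716]
6088 [0.5220009  0.06006055 0.1069916 ] [-0.00186566 -0.0017237   0.1069916 ]
```

View pics/end.png

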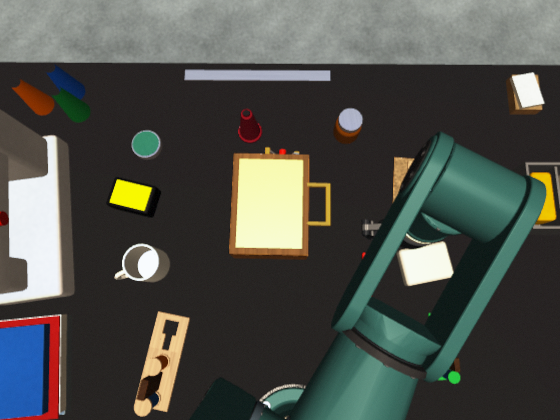

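The lid is flat at 0.107 m (pixel 270,204), so it is shut. The cone, jar, mug and tins are where they were, and the gripper is clear.

```bash
python3 -c "
from station import finish_job;print(finish_job())"
```

```text
the job is handed in; nothing more can be done
None
```

The job is handed in after about 30 s on the robot's clock: the rack stands upright within about 1 mm of the mat's centre, the stay is unlocked, and the lid, held by its bar all the way down, is fully shut.

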